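# Make up two practical kits in a school science lab

## Task

Make up two practical kits from the stock on the brown bench board: the three-compartment tray gets the tall sample pot, the brass cylinder and the steel block, with the brass cylinder in the middle compartment, and the two-compartment tray gets the squat sample pot and the amber bottle. Put one thing in each compartment, set down gently and left standing upright on the tray's floor, never dropped. Leave the rubber bung and the crucible where they stand.

Things in the scene. Friction and masses are not known exactly. Their poses are not given: they have to be found in the camera images.
- tall_pot_mid (a point): Tall slim sample pot: clear plastic, a little copper inside, white lid; round, 30 mm in diameter, 62 mm tall, about 35 g. The point is at its centre, half-way up; z is up along its axis.
- squat_pot_mid (a point): Squat sample pot: clear plastic, a little copper inside, white lid; round, 44 mm in diameter, 45 mm tall, about 50 g. The point is at its centre, half-way up; z is up along its axis.
- brass_cylinder_mid (a point): Plain solid brass cylinder, 28 mm in diameter, 50 mm tall, standing on end, about 250 g. The point is at its centre, half-way up; z is up along its axis.
- steel_block_mid (a point): Plain steel block with a square section 26 x 26 mm, 50 mm tall, standing on end, about 250 g; x and y axes square to its sides. The point is at its centre, half-way up; z is up along its axis.
- amber_bottle_mid (a point): Small amber glass bottle with a narrow black cap: round body 36 mm in diameter and straight up to 43 mm above its underside, then a shoulder and a cap 23 mm in diameter; 68 mm tall in all, about 70 g. The point is at its centre, half-way up; z is up along its axis.
- bung_mid (a point): Black rubber bung, tapered, 32 mm in diameter below and 40 mm at the top, 36 mm tall, standing loose among the stock; it is to be left alone. The point is at its centre, half-way up; z is up along its axis.
- crucible_mid (a point): White open porcelain crucible, 46 mm across the rim, 38 mm tall, standing loose among the stock; it is to be left alone. The point is at its centre, half-way up; z is up along its axis.
- tray_three: The three-compartment tray: grey plastic, fixed, level. Walls rise 10 mm above its underside; floor 3 mm, walls and dividers 4 mm thick. Origin: centre of its underside, on the brown board (board's top at z = 4 mm). x runs across the tray (98 mm outside, compartments 90 mm inside), y along the row (compartments 62 mm inside). 202 mm long; compartment centres at y = -66, 0 and +66 mm.
- tray_two: The two-compartment tray: grey plastic, fixed, level. Walls rise 10 mm above its underside; floor 3 mm, walls and dividers 4 mm thick. Origin: centre of its underside, on the brown board (board's top at z = 4 mm). x runs across the tray (98 mm outside, compartments 90 mm inside), y along the row (compartments 62 mm inside). 136 mm long; compartment centres at y = -33 and +33 mm.
Mind the look-alikes: they are no part of the job. What is shaped like the tray_two but purple is not meant.

How it is judged:
At the end, for the whole second after the job is handed in: One thing per compartment: brass cylinder in the middle of the three, tall pot and steel block beside it, squat pot and amber bottle in the tray of two; centres within 42 mm (x), 29 mm (y) of the compartment's, on the floor within 4 mm, upright within 0.12 rad, at rest, released (x of brass_cylinder_mid in the frame of tray_three between -0.042 and 0.042 m and y of brass_cylinder_mid in the frame of tray_three between -0.029 and 0.029 m and (((x of tall_pot_mid in the frame of tray_three between -0.042 and 0.042 m and y of tall_pot_mid in the frame of tray_three between 0.037 and 0.095 m) and (x of steel_block_mid in the frame of tray_three between -0.042 and 0.042 m and y of steel_block_mid in the frame of tray_three between -0.095 and -0.037 m)) or ((x of tall_pot_mid in the frame of tray_three between -0.042 and 0.042 m and y of tall_pot_mid in the frame of tray_three between -0.095 and -0.037 m) and (x of steel_block_mid in the frame of tray_three between -0.042 and 0.042 m and y of steel_block_mid in the frame of tray_three between 0.037 and 0.095 m))) and (((x of squat_pot_mid in the frame of tray_two between -0.042 and 0.042 m and y of squat_pot_mid in the frame of tray_two between 0.004 and 0.062 m) and (x of amber_bottle_mid in the frame of tray_two between -0.042 and 0.042 m and y of amber_bottle_mid in the frame of tray_two between -0.062 and -0.004 m)) or ((x of squat_pot_mid in the frame of tray_two between -0.042 and 0.042 m and y of squat_pot_mid in the frame of tray_two between -0.062 and -0.004 m) and (x of amber_bottle_mid in the frame of tray_two between -0.042 and 0.042 m and y of amber_bottle_mid in the frame of tray_two between 0.004 and 0.062 m))) and z of tall_pot_mid in the frame of tray_three between 0.03 and 0.038 m and angle between each of tall_pot_mid, brass_cylinder_mid, steel_block_mid, squat_pot_mid, amber_bottle_mid's own z axis and vertical below 0.12 rad and linear speed of each of tall_pot, brass_cylinder, steel_block, squat_pot, amber_bottle below 0.02 m/s and angular speed of each of tall_pot, brass_cylinder, steel_block, squat_pot, amber_bottle below 0.2 rad/s and z of brass_cylinder_mid in the frame of tray_three between 0.024 and 0.032 m and z of steel_block_mid in the frame of tray_three between 0.024 and 0.032 m and z of squat_pot_mid in the frame of tray_two between 0.0215 and 0.0295 m and z of amber_bottle_mid in the frame of tray_two between 0.033 and 0.041 m); the robot touches nothing.
It fails at once if the bung is pushed or carried off (more than 20 mm) (distance of bung_mid from where it was at the start of the episode above 0.02 m).
It fails at once if the crucible is pushed or carried off (more than 20 mm) (distance of crucible_mid from where it was at the start of the episode above 0.02 m).
It fails at once if one of the things of the kits is dropped (falls free at more than 0.9 m/s, from about 40 mm) ((linear speed of tall_pot above 0.9 m/s and contact force between tall_pot and the fingers below 0.01 N) or (linear speed of brass_cylinder above 0.9 m/s and contact force between brass_cylinder and the fingers below 0.01 N) or (linear speed of steel_block above 0.9 m/s and contact force between steel_block and the fingers below 0.01 N) or (linear speed of squat_pot above 0.9 m/s and contact force between squat_pot and the fingers below 0.01 N) or (linear speed of amber_bottle above 0.9 m/s and contact force between amber_bottle and the fingers below 0.01 N)).
It also fails if it takes over 136 s, if anything falls off the work surface, if the arm or the gripper's body presses on something with over 40 N, if the wrist force passes 120 N, or if a joint passes its speed limit or range.

## Robot

A 6-joint arm with a two-finger parallel gripper is mounted at the origin on the work surface. World frame = base frame: x ahead of the robot, y to its left, z up, the work surface at z = 0. Lengths are in m, angles in rad, forces in N, time in s.
With the tool pointing down it reaches from about 0.35 to 0.95 m from the base axis. Payload 17.4 kg.
Tool frame: the origin (TCP) lies midway between the tips of the shut fingers; the grasp point (between the pads) lies 19 mm behind it; z points along the fingers, y is the line along which they close (so a half turn about z gives the same grasp; the last joint's range is limited). The gripper opens to 93 mm and grips with 3 to 60 N. Pads are 15 mm wide; open, the fingers measure 128 mm over their backs; the gripper's body (75 mm by 188 mm) begins 65 mm behind the grasp point.
Start: joints at [-1.381, 0.116, 1.442, -0, 1.584, -0.038], TCP at [0.152, -0.658, 0.219] pointing down, gripper open.
Joint ranges: [-2.83, 2.83], [-0.83, 2.19], [0.07, 2.5], [-1.14, 4.28], [0.01, 3], [-2.97, 2.97]. Speed limits (rad/s): [1.89, 1.89, 2.22, 3.14, 3.14, 3.14].

## Interface

Orientations are given as [roll, pitch, yaw] about the fixed x, y, z axes, in that order (R = Rz(yaw) Ry(pitch) Rx(roll)).
In Python, from cell import monitor, viewer, r gives the robot as it stands.
- The arm moves only by the tool servo_tool, never from a script. Its arguments are lists of equal length, an entry for each row: "fingers": the opening, from -1 (shut) to 1 (fully open); "delta_pos": the shift along the tool's x, y, z in m, a list of three; "spin": the turn about the tool's z in degrees. A call has 1 to 20 rows; each row shifts and turns the commanded pose from where the row before left it, along the tool's axes as they then stand; what a row does not reach is not made up. A row lasts 1/8 s, in which the tool goes at most 62.5 mm and 10.7 degrees, less where a joint would pass 70% of its speed; a pose out of reach is approached as far as the arm can. A call with a gripper value outside its range is refused whole. The fingers move at their own pace and stop on an object; "grip_force" is the grip in N (left out, the last holds). Time passes only in rows, so rows that do not move let the fingers close. It gives the time, the measured TCP pose, the force, the opening and the grip force at its end, in the units of the state.
- monitor.state(): the state, without advancing time (a new reading comes with each control period).
- viewer.get_image(name): name is "scene" or "side" or "wrist"; returns (picture, depth): 480x640x3 uint8, red, green, blue; 480x640 float32, m along the optical axis (not along the pixel's ray), 0 where there is no reading.
- viewer.camera_info(name): a dict with "fx", "fy", "cx", "cy" (pixels), "k1" (the pictures are not rectified: a ray, as slopes to the right and down, at radius r is drawn at 1 + k1 r^2 times it, then the intrinsics apply), "extrinsics" (4x4, takes a point from camera to world coordinates). Camera axes: x right, y down, z forward; pixel columns grow to the right and rows downward; lengths in m; the calibration is good to about 2 mm. A picture is of the moment at which its call begins: read the wrist's pose just before it. camera_info takes no time and is no camera call; for the wrist camera it gives the pose at the moment of the call.
- r.finish_job(): hands the job in; it is judged then, once.
The state is a dict: "clock": time; "q": joint angles; "dq": joint speeds; "tau": joint torques, N m; "position": TCP position; "orientation": TCP orientation; "ft_force": force on the tool from outside, world axes, zero at the start; "torque": the same for the moment, N m; "gripper_width": finger opening in m; "finger_force": force on a finger pad.
Only numpy, scipy, OpenCV 4.12 (cv2) and the standard library are available. Lean on these libraries where they do the work, as an engineer would, in place of code of your own. Each camera call takes 0.05 s, during which the arm holds its last target. There are 200 camera calls.

## Working session

There is one attempt and no reset: what is moved stays moved. The work goes in short steps, Python scripts to look and compute and a tool call to move; the robot and the scene stay as the last step left them, time stands still between calls to the robot, and variables do not carry over. Pictures are saved under pics/ and viewed, at most 14 in all, crops included, and the job is handed in when it is done.

Besides the shell and the picture viewer there is one more tool, called after ">>>" as name([rows], argument=value, ...), one row to a line, values as JSON. servo_tool: Moves the arm, as the interface text tells. Its arguments: {"type":"object","properties":{"fingers":{"type":"array","items":{"type":"number"}},"delta_pos":{"type":"array","items":{"type":"array","items":{"type":"number"}}},"spin":{"type":"array","items":{"type":"number"}},"grip_force":{"type":"number"}},"required":["fingers","delta_pos","spin"]}

```bash
mkdir -p pics; ls
cat > h.py <<'E'
import numpy as np, cv2
from cell import monitor, viewer, r
def shot(n,f=None):
    info=viewer.camera_info(n); im,d=viewer.get_image(n)
    if f: cv2.imwrite('pics/'+f,im[:,:,::-1])
    return im,d,info
def cloud(d,i):
    v,u=np.mgrid[0:480,0:640].astype(float)
    x=(u-i['cx'])/i['fx']; y=(v-i['cy'])/i['fy']; X,Y=x.copy(),y.copy()
    for _ in range(8):
        s=1+i['k1']*(X*X+Y*Y); X,Y=x/s,y/s
    P=np.stack([X*d,Y*d,d,np.ones_like(d)],-1)@np.array(i['extrinsics']).T
    P=P[...,:3]; P[d==0]=np.nan; return P
E
python3 - <<'E'
from h import *
for n in ['scene','side','wrist']:
    im,d,i=shot(n,n+'0.png'); P=cloud(d,i); np.savez(n+'0.npz',im=im,P=P)
    print(n,np.round(np.array(i['extrinsics']),3).tolist(),i['fx'],i['k1'],(d==0).mean())
print(monitor.state())
E
```

```text
pics
scene [[-0.651, 0.592, -0.475, 0.939], [0.759, 0.518, -0.396, 0.389], [0.012, -0.618, -0.786, 0.885], [0.0, 0.0, 0.0, 1.0]] 541.4827333405823 -0.021727245111408437 0.004244791666666667
side [[-0.849, -0.273, 0.453, -0.178], [-0.528, 0.455, -0.716, 0.973], [-0.011, -0.847, -0.531, 0.795], [0.0, 0.0, 0.0, 1.0]] 585.7428469302423 -0.1323502416994126 0.0041796875
wrist [[0.225, -0.93, -0.29, 0.234], [-0.974, -0.215, -0.066, -0.639], [-0.001, 0.298, -0.955, 0.382], [0.0, 0.0, 0.0, 1.0]] 432.7528165552469 -0.08373725462191035 0.00421875
{'clock': 0.15, 'q': array([-1.38081715e+00,  1.16372385e-01,  1.44209674e+00, -2.95285745e-05,
        1.58401574e+00, -3.78304590e-02]), 'dq': array([-0.00112388, -0.00078706, -0.00173363,  0.00035789,  0.00177044,
       -0.00084094]), 'tau': array([ 1.29774333e-03, -7.21763277e+01, -6.22948265e+01,  7.80089688e-02,
        2.25023628e-02, -9.43916075e-05]), 'position': array([ 0.15237795, -0.65741553,  0.21808644]), 'orientation': array([-3.14069997e+00, -4.23946114e-06,  2.27809252e-01]), 'ft_force': array([ 0.06937498, -0.45620899,  0.36690787]), 'torque': array([ 0.00347664, -0.02776792,  0.00818271]), 'finger_force': 0.0, 'gripper_width': 0.09308619549191582}
```

View pics/scene0.png

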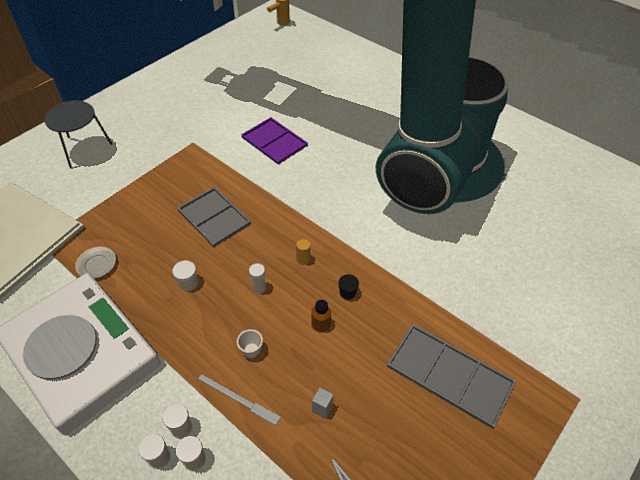

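View pics/side0.png

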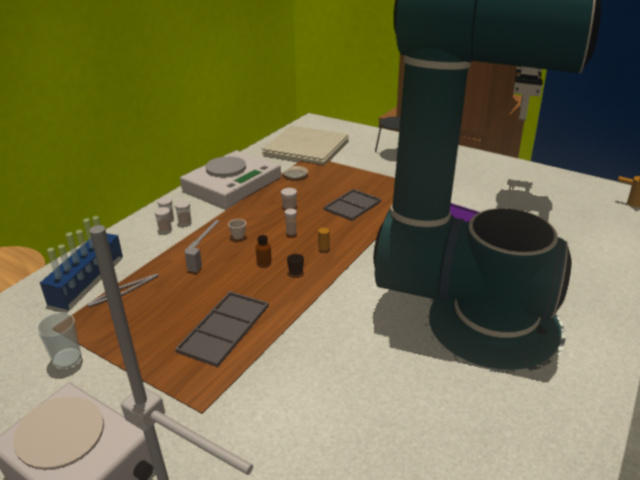

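The scene picture shows the squat pot at (186,275), tall pot (258,278), brass (303,251), bung (348,287), amber bottle (321,315), crucible (250,344), steel block (323,403), tray of three (452,375), and tray of two (213,216). The purple tray at (274,140) is the decoy. The side picture agrees.

Run:
```python
from h import *
from scipy.optimize import least_squares
D=np.load('scene0.npz');P=D['P'];im=D['im']
S=dict(squat=(186,275,.022,.045),tall=(258,278,.015,.062),brass=(303,251,.014,.05),bung=(348,287,.02,.036),amber=(321,315,.0115,.068),cruc=(250,344,.023,.038),steel=(323,403,.013,.05))
for n,(u,v,R,h) in S.items():
    Q=P[v-28:v+29,u-22:u+23].reshape(-1,3); Q=Q[np.isfinite(Q).all(1)]
    c=np.median(P[v-3:v+4,u-3:u+4].reshape(-1,3),0)
    Q=Q[np.hypot(*(Q-c)[:,:2].T)<.05]
    zt=np.percentile(Q[Q[:,2]>.02][:,2],97)
    T=Q[Q[:,2]>4e-3+h-.006]
    lo,hi=T[:,:2].min(0),T[:,:2].max(0)
    ct,sz,a=cv2.minAreaRect(T[:,:2].astype(np.float32)*1000)
    print(n,len(T),'ztop',zt.round(4),'mid',((lo+hi)/2).round(4),'size',(hi-lo).round(4),'rect',np.round(ct,1),np.round(sz,1),round(a,1))
lab=im.astype(int)
for n,(u0,u1,v0,v1) in dict(t3=(380,522,318,432),t2=(170,256,183,250)).items():
    m=np.zeros((480,640),bool); m[v0:v1,u0:u1]=1
    sat=lab.max(2)-lab.min(2); m&=(sat<25)&(np.isfinite(P).all(2))&(abs(P[...,2]-.009)<.012)
    m=cv2.morphologyEx(m.astype(np.uint8),cv2.MORPH_OPEN,np.ones((3,3)))
    k,l,st,_=cv2.connectedComponentsWithStats(m); j=1+st[1:,4].argmax(); Q=P[l==j]
    ct,sz,a=cv2.minAreaRect(Q[:,:2].astype(np.float32)*1000)
    print(n,st[j],np.round(ct,1),np.round(sz,1),round(a,2),'z',np.percentile(Q[:,2],[5,50,95]).round(4))
```

```text
squat 338 ztop 0.0497 mid [ 0.6413 -0.1896] size [0.0418 0.0427] rect [ 641.2 -188.7] [41.7 41.5] 10.3
tall 171 ztop 0.0664 mid [ 0.5602 -0.0758] size [0.0303 0.0302] rect [559.2 -75. ] [30.4 28. ] 31.9Traceback (most recent call last):
  File "<stdin>", line 9, in <module>
    return _quantile_unchecked(
        a, q, axis, out, overwrite_input, method, keepdims, weights)
    return _ureduce(a,
                    func=_quantile_ureduce_func,
    ...<5 lines>...
                    overwrite_input=overwrite_input,
                    method=method)
    r = func(a, **kwargs)
    result = _quantile(arr,
                       quantiles=q,
    ...<2 lines>...
                       out=out,
                       weights=wgt)
    slices_having_nans = np.isnan(arr[-1, ...])
                                  ~~~^^^^^^^^^
IndexError: index -1 is out of bounds for axis 0 with size 0
```

```bash
cat > m.py <<'E'
from h import *
import sys
def meas(D):
    P=D['P'];im=D['im']
    S=dict(squat=(186,275,.022,.045),tall=(258,278,.015,.062),brass=(303,251,.014,.05),bung=(348,287,.02,.036),amber=(321,315,.0115,.068),cruc=(250,344,.023,.038),steel=(323,403,.013,.05))
    for n,(u,v,R,h) in S.items():
        Q=P[v-28:v+29,u-22:u+23].reshape(-1,3); Q=Q[np.isfinite(Q).all(1)]
        c=np.nanmedian(P[v-12:v+13,u-8:u+9].reshape(-1,3),0)
        Q=Q[np.hypot(*(Q-c)[:,:2].T)<.05]
        zt=np.percentile(Q[:,2],99)
        T=Q[(Q[:,2]>4e-3+h-.006)&(Q[:,2]<h+.012)]
        if len(T)<5: print(n,c,zt,len(T),np.isnan(P[v-28:v+29,u-22:u+23]).mean());continue
        lo,hi=T[:,:2].min(0),T[:,:2].max(0)
        ct,sz,a=cv2.minAreaRect(T[:,:2].astype(np.float32)*1000)
        print(n,len(T),'ztop',zt.round(4),'mid',((lo+hi)/2).round(4),'size',(hi-lo).round(4),'rect',np.round(ct,1),np.round(sz,1),round(a,1))
    lab=im.astype(int)
    for n,(u0,u1,v0,v1) in dict(t3=(380,522,318,432),t2=(170,256,183,250)).items():
        m=np.zeros((480,640),bool); m[v0:v1,u0:u1]=1
        sat=lab.max(2)-lab.min(2); m&=(sat<25)&(np.isfinite(P).all(2))&(abs(P[...,2]-.009)<.012)
        m=cv2.morphologyEx(m.astype(np.uint8),cv2.MORPH_OPEN,np.ones((3,3)))
        k,l,st,_=cv2.connectedComponentsWithStats(m); j=1+st[1:,4].argmax(); Q=P[l==j]
        ct,sz,a=cv2.minAreaRect(Q[:,:2].astype(np.float32)*1000)
        print(n,st[j],np.round(ct,1),np.round(sz,1),round(a,2),'z',np.percentile(Q[:,2],[5,50,95]).round(4))
meas(np.load('scene0.npz'))
E
python3 m.py
```

```text
squat 338 ztop 0.0496 mid [ 0.6413 -0.1896] size [0.0418 0.0427] rect [ 641.2 -188.7] [41.7 41.5] 10.3
tall 171 ztop 0.066 mid [ 0.5602 -0.0758] size [0.0303 0.0302] rect [559.2 -75. ] [30.4 28. ] 31.9
brass 133 ztop 0.0537 mid [ 0.4501 -0.0566] size [0.0268 0.0298] rect [449.8 -57.9] [29.2 25.7] 68.8
bung 288 ztop 0.0404 mid [0.453  0.0618] size [0.0399 0.039 ] rect [454.4  61.9] [38.8 38.4] 44.3
amber 121 ztop 0.0716 mid [0.5407 0.0677] size [0.0231 0.022 ] rect [540.5  67.2] [23.4 21.2] 8.3
cruc 158 ztop 0.0411 mid [0.6646 0.0089] size [0.0449 0.0454] rect [664.7   8.7] [44.6 44.1] 75.4
steel 264 ztop 0.055 mid [0.6639 0.1745] size [0.0294 0.0297] rect [663.7 174.6] [26.2 26.3] 11.0
t3 [ 387  325  128  103 6171] [465. 304.] [108.4 204.3] 7.13 z [0.0031 0.0062 0.0131]
t2 [ 178  188   73   58 2281] [ 488.2 -282.2] [147.1 104.6] 81.71 z [0.0026 0.0059 0.0128]
```

Sizes and top heights fit the specification (tops at about 4 mm plus each height). The tray rectangles come out slightly large, so I'll refine them from the wrist camera on the way. I'll turn to yaw 90°, so tool x is world y and tool y is world x.

>>> servo_tool([
  [0, 0, 0],
  [0, 0, 0],
  [0, 0, 0],
  [0, 0, 0],
  [0, 0, 0],
  [0, 0, 0],
  [0, 0, 0],
  [0, 0, 0],
  [0.038, 0.0305, -0.003],
  [0.038, 0.0305, -0.003],
  [0.038, 0.0305, -0.003],
  [0.038, 0.0305, -0.003],
  [0.038, 0.0305, -0.003],
  [0.038, 0.0305, -0.003],
  [0.038, 0.0305, -0.003],
  [0.038, 0.0305, -0.003],
  [0.038, 0.0305, -0.003],
  [0.038, 0.0305, -0.003],
  [0.038, 0.0305, -0.003],
  [0, 0, 0],
], fingers=[1, 1, 1, 1, 1, 1, 1, 1, 1, 1, 1, 1, 1, 1, 1, 1, 1, 1, 1, 1], spin=[-9.6, -9.6, -9.6, -9.6, -9.6, -9.6, -9.6, -9.7, 0, 0, 0, 0, 0, 0, 0, 0, 0, 0, 0, 0])

```text
clock: 2.65
position: [0.4896, -0.2377, 0.2516]
orientation: [3.142, -0.0, 1.573]
ft_force: [-0.1, -1.0, -0.2]
gripper_width: 0.093
finger_force: 0.0
```

Run:
```python
from h import *
s=monitor.state();print(s['clock'],s['position'].round(4),s['orientation'].round(4),s['dq'].round(3))
im,d,i=shot('wrist','w1.png'); P=cloud(d,i); np.savez('w1.npz',im=im,P=P)
```

```text
2.65 [ 0.4896 -0.2377  0.2516] [ 3.1416e+00 -4.0000e-04  1.5734e+00] [-0.059 -0.007  0.014 -0.016  0.001 -0.048]
```

View pics/w1.png

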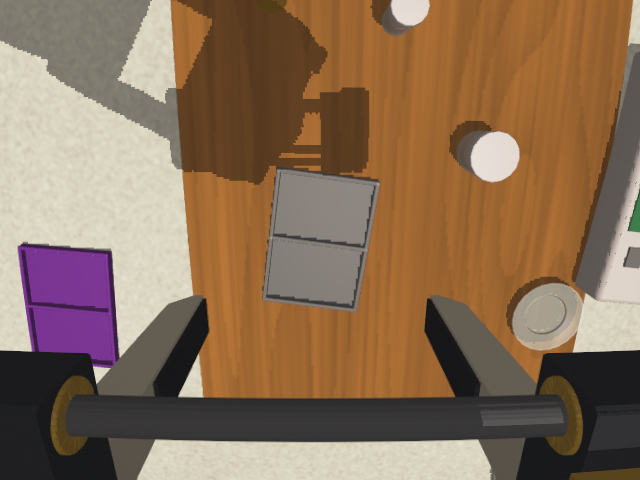

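The wrist view shows the tray of two with its corners at about (277,169), (379,181), (356,310) and (264,298), the squat pot at (493,156), the tall pot at (409,8), and the purple decoy on the left.

```bash
cat >> h.py <<'E'
def rayz(i,uv,z):
    K=np.array([[i['fx'],0,i['cx']],[0,i['fy'],i['cy']],[0,0,1.]])
    p=cv2.undistortPoints(np.float64(uv).reshape(-1,1,2),K,np.array([i['k1'],0,0,0.]))[:,0]
    E=np.array(i['extrinsics']); d=np.c_[p,np.ones(len(p))]@E[:3,:3].T
    return E[:3,3]+d*((z-E[2,3])/d[:,2])[:,None]
def tray(uv,i):
    c=rayz(i,uv,.014)[:,:2]; e=np.roll(c,-1,0)-c
    print('centre',c.mean(0).round(4),'sides',np.linalg.norm(e,axis=1).round(4),'ang',np.degrees(np.arctan2(e[:,1],e[:,0])).round(1))
E
python3 - <<'E'
from h import *
i=viewer.camera_info('wrist'); tray([(277,169),(379,181),(356,310),(264,298)],i)
P=np.load('w1.npz')['P']
Q=P[110:200,440:530].reshape(-1,3);Q=Q[Q[:,2]>.043];print('squat',(Q.min(0)+Q.max(0))/2,np.ptp(Q,0))
i=viewer.camera_info('scene'); print('scene');tray([(179,208),(213,189),(250,222),(214,244)],i);tray([(413,326),(515,381),(495,426),(388,365)],i)
E
```

```text
centre [ 0.4912 -0.2799] sides [0.0956 0.1336 0.0947 0.1312] ang [ -6.6 -97.6 171.9  82.7]
squat [ 0.64218887 -0.19152389  0.04655722] [0.04400843 0.04347695 0.00689172]
scene
centre [ 0.4927 -0.2739] sides [0.0882 0.1318 0.0917 0.1319] ang [171.6  83.7  -8.3 -97.8]
centre [0.4706 0.3068] sides [0.1973 0.0936 0.199  0.0943] ang [  97.5    8.   -82.3 -173.1]
```

>>> servo_tool([
  [0.0117, 0.038, 0.025],
  [0.0117, 0.038, 0.025],
  [0.0117, 0.038, 0.025],
  [0.0117, 0.038, 0.025],
  [0, 0, 0.03],
  [0, 0, 0.03],
  [0, 0, 0.03],
  [0, 0, 0.026],
  [0, 0, 0.014],
  [0, 0, 0.006],
  [0, 0, 0],
], fingers=[1, 1, 1, 1, 1, 1, 1, 1, 1, 1, 1], spin=[0, 0, 0, 0, 0, 0, 0, 0, 0, 0, 0], grip_force=15)

```text
clock: 4.08
position: [0.6404, -0.1936, 0.0161]
orientation: [3.141, 0.0, 1.57]
ft_force: [0.7, 0.3, -0.9]
gripper_width: 0.0929
finger_force: 0.0
```

>>> servo_tool([
  [0.0025, 0.0015, 0],
  [0, 0, 0],
  [0, 0, 0],
  [0, 0, 0],
  [0, 0, 0],
  [0, 0, 0],
  [0, 0, 0],
  [0, 0, 0],
  [0, 0, 0],
], fingers=[1, 0.3, -0.2, -0.4, -1, -1, -1, -1, -1], spin=[0, 0, 0, 0, 0, 0, 0, 0, 0])

```text
clock: 5.2
position: [0.6418, -0.1907, 0.0157]
orientation: [3.142, 0.0, 1.57]
ft_force: [-0.5, -0.1, -0.6]
gripper_width: 0.0435
finger_force: 15.0
```

>>> servo_tool([
  [0, 0, -0.01],
  [0, 0, -0.025],
  [0, 0, -0.025],
  [-0.0204, -0.0258, 0],
  [-0.0204, -0.0258, 0],
  [-0.0204, -0.0258, 0],
  [-0.0204, -0.0258, 0],
  [-0.0204, -0.0258, 0],
  [-0.0204, -0.0258, 0],
  [0, 0, 0],
  [0, 0, 0.018],
  [0, 0, 0.016],
  [0, 0, 0.012],
  [0, 0, 0],
  [0, 0, 0],
], fingers=[-1, -1, -1, -1, -1, -1, -1, -1, -1, -1, -1, -1, -1, -1, -1], spin=[0, 0, 0, 0, 0, 0, 0, 0, 0, 0, 0, 0, 0, 0, 0])

```text
clock: 7.08
position: [0.4872, -0.313, 0.0299]
orientation: [3.141, 0.0, 1.57]
ft_force: [0.4, 0.0, -0.8]
gripper_width: 0.0438
finger_force: 15.0
```

Run:
```python
from h import *
im,d,i=shot('wrist','w2.png');
```

```text
(no output)
```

View pics/w2.png

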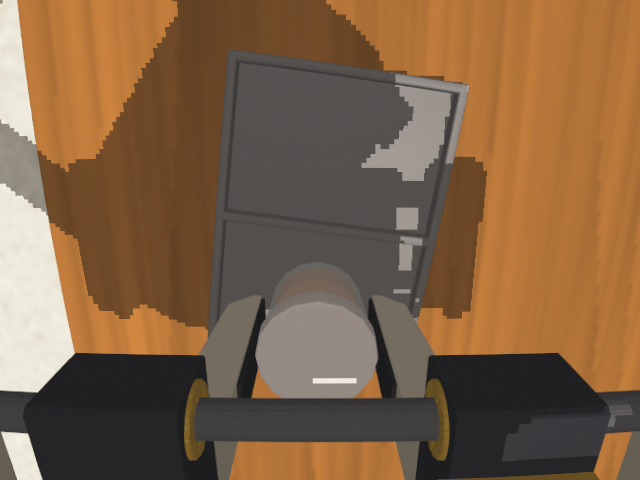

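The pot is upright and hangs over the near compartment, past the divider at row ~230, so I'll lower it and release.

>>> servo_tool([
  [0, 0, 0.006],
  [0, 0, 0.004],
  [0, 0, 0.0015],
  [0, 0, 0],
  [0, 0, 0],
  [0, 0, 0],
  [0, 0, 0],
  [0, 0, -0.01],
  [0, 0, -0.03],
  [0, 0, -0.03],
  [0, 0, -0.03],
  [0, 0, 0],
], fingers=[-1, -1, -1, -1, 0.1, 0.3, 0.3, 0.3, 0.3, 0.3, 0.3, 0.3], spin=[0, 0, 0, 0, 0, 0, 0, 0, 0, 0, 0, 0])

```text
clock: 8.62
position: [0.4878, -0.3136, 0.1214]
orientation: [3.138, 0.002, 1.57]
ft_force: [-0.3, 0.9, 0.1]
gripper_width: 0.0606
finger_force: 0.0
```

>>> servo_tool([
  [0.0423, 0.0059, 0],
  [0.0423, 0.0059, 0],
  [0.0423, 0.0059, 0],
  [0.0423, 0.0059, 0],
  [0.0423, 0.0059, 0],
  [0.0423, 0.0059, 0],
  [0.0423, 0.0059, 0],
  [0.0423, 0.0059, 0],
  [0.0423, 0.0059, 0],
  [0, 0, 0],
  [0, 0, 0],
  [0, 0, 0.03],
  [0, 0, 0.03],
  [0, 0, 0.03],
  [0, 0, 0.014],
  [0, 0, 0],
], fingers=[0.3, 0.3, 0.3, 0.3, 0.3, 0.3, 0.3, 0.3, 0.3, 0.3, 0.3, 0.3, 0.3, 0.3, 0.3, 0.3], spin=[0, 0, 0, 0, 0, 0, 0, 0, 0, 0, 0, 0, 0, 0, 0, 0])

```text
clock: 10.62
position: [0.54, 0.0671, 0.0137]
orientation: [-3.14, 0.0, 1.569]
ft_force: [1.2, 0.1, 0.3]
gripper_width: 0.0606
finger_force: 0.0
```

Run:
```python
from h import *
s=monitor.state();print(s['position'].round(4),s['ft_force'].round(1))
im,d,i=shot('wrist','w3.png');
```

```text
[0.54   0.0671 0.0137] [1.2 0.1 0.3]
```

View pics/w3.png

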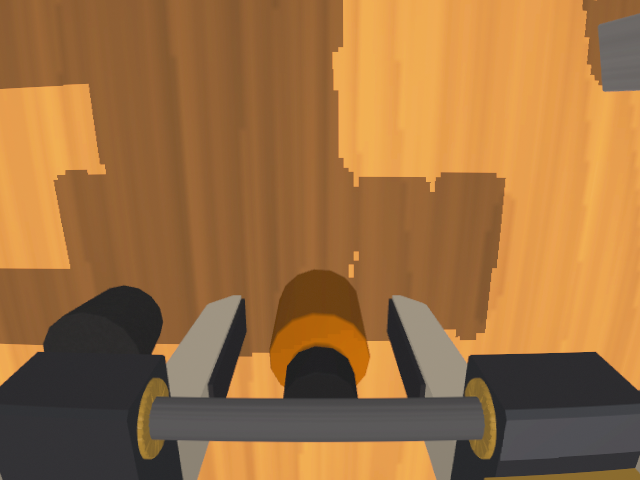

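The bottle is centred between the fingers and the bung on the left is clear. I'll grip, lift and carry it.

>>> servo_tool([
  [0, 0.001, -0.0015],
  [0, 0, 0],
  [0, 0, 0],
  [0, 0, 0],
  [0, 0, 0],
  [0, 0, 0],
  [0, 0, -0.01],
  [0, 0, -0.03],
  [0, 0, -0.03],
  [0, 0, -0.03],
  [-0.0349, -0.005, 0],
  [-0.0349, -0.005, 0],
  [-0.0349, -0.005, 0],
  [-0.0349, -0.005, 0],
  [-0.0349, -0.005, 0],
  [-0.0349, -0.005, 0],
  [-0.0349, -0.005, 0],
  [-0.0349, -0.005, 0],
  [-0.0349, -0.0055, 0],
  [0, 0, 0],
], fingers=[0.1, -1, -1, -1, -1, -1, -1, -1, -1, -1, -1, -1, -1, -1, -1, -1, -1, -1, -1, -1], spin=[0, 0, 0, 0, 0, 0, 0, 0, 0, 0, 0, 0, 0, 0, 0, 0, 0, 0, 0, 0])

```text
clock: 13.18
position: [0.4951, -0.248, 0.1159]
orientation: [-3.141, 0.0, 1.568]
ft_force: [0.4, 0.9, -0.8]
gripper_width: 0.0359
finger_force: 15.0
```

>>> servo_tool([
  [0, 0, 0.03],
  [0, 0, 0.03],
  [0, 0, 0.022],
  [0, 0, 0.008],
  [0, 0, 0.005],
  [0, 0, 0.0015],
  [0, 0, 0],
  [0, 0, 0],
  [0, 0, 0],
  [0, 0, 0],
  [0, 0, 0],
  [0, 0, -0.01],
  [0, 0, -0.03],
  [0, 0, -0.03],
  [0, 0, -0.03],
  [0, 0, 0],
], fingers=[-1, -1, -1, -1, -1, -1, -1, -0.1, 0.1, 0.1, 0.1, 0.1, 0.1, 0.1, 0.1, 0.1], spin=[0, 0, 0, 0, 0, 0, 0, 0, 0, 0, 0, 0, 0, 0, 0, 0])

```text
clock: 15.18
position: [0.4965, -0.2469, 0.1223]
orientation: [3.138, 0.002, 1.57]
ft_force: [0.5, 0.2, -0.7]
gripper_width: 0.0512
finger_force: 0.0
```

>>> servo_tool([
  [0.0379, -0.009, 0],
  [0.0379, -0.009, 0],
  [0.0379, -0.009, 0],
  [0.0379, -0.009, 0],
  [0.0379, -0.009, 0],
  [0, 0, 0],
  [0, 0, 0.03],
  [0, 0, 0.03],
  [0, 0, 0.03],
  [0, 0, 0.014],
  [0, 0, 0],
  [0, 0, 0],
], fingers=[0.1, 0.1, 0.1, 0.1, 0.1, 0.1, 0.1, 0.1, 0.1, 0.1, 0.1, 0.1], spin=[0, 0, 0, 0, 0, 0, 0, 0, 0, 0, 0, 0], grip_force=25)

```text
clock: 16.68
position: [0.4513, -0.0571, 0.0162]
orientation: [3.14, 0.0, 1.57]
ft_force: [-0.2, 0.4, -0.2]
gripper_width: 0.0511
finger_force: 0.0
```

Run:
```python
from h import *
im,d,i=shot('wrist','w4.png');
```

```text
(no output)
```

View pics/w4.png

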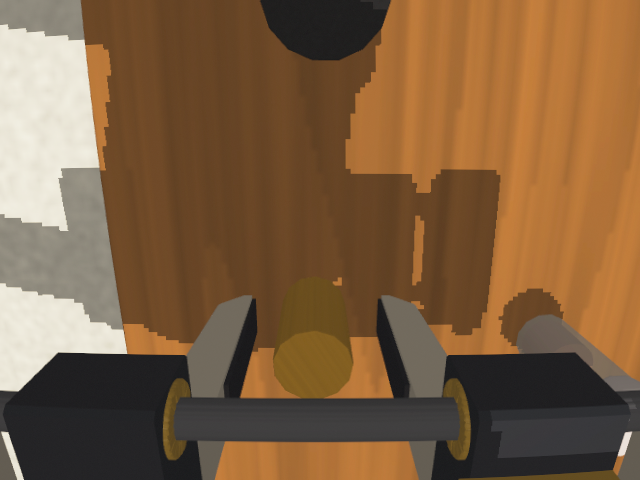

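The brass cylinder is between the fingers, so I'll grip it and carry it to the tray of three.

>>> servo_tool([
  [0, -0.001, 0],
  [0, 0, 0],
  [0, 0, 0],
  [0, 0, 0],
  [0, 0, 0],
  [0, 0, 0],
  [0, 0, -0.01],
  [0, 0, -0.03],
  [0, 0, -0.03],
  [0, 0, -0.03],
  [0.0403, 0.002, 0],
  [0.0403, 0.002, 0],
  [0.0403, 0.002, 0],
  [0.0403, 0.002, 0],
  [0.0403, 0.002, 0],
  [0.0403, 0.002, 0],
  [0.0403, 0.002, 0],
  [0.0403, 0.002, 0],
  [0.0403, 0.002, 0],
  [0, 0, 0],
], fingers=[-0.2, -1, -1, -1, -1, -1, -1, -1, -1, -1, -1, -1, -1, -1, -1, -1, -1, -1, -1, -1], spin=[0, 0, 0, 0, 0, 0, 0, 0, 0, 0, 0, 0, 0, 0, 0, 0, 0, 0, 0, 0])

```text
clock: 19.23
position: [0.4676, 0.3077, 0.1149]
orientation: [-3.141, 0.0, 1.572]
ft_force: [-0.4, 0.1, -3.5]
gripper_width: 0.0279
finger_force: 25.0
```

Run:
```python
from h import *
im,d,i=shot('wrist','w5.png'); print(monitor.state()['position'])
```

```text
[0.46762488 0.3065182  0.11490305]
```

View pics/w5.png

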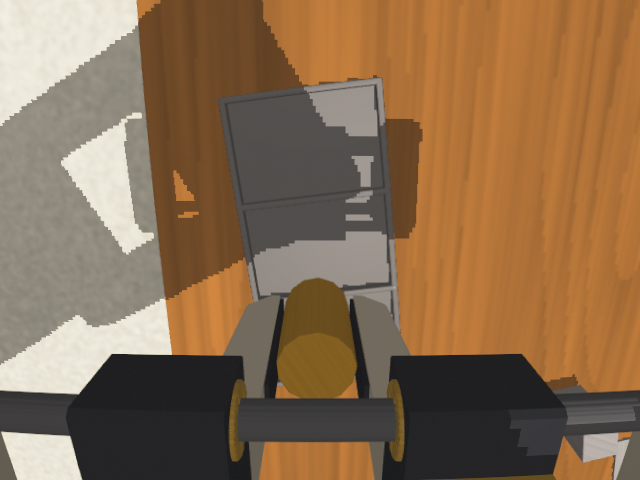

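The far edge of the tray runs from (220,99) to (382,79), and the dividers run (241,207)–(386,188) and (255,298)–(394,289). I'll check these against the map.

Run:
```python
from h import *
i=viewer.camera_info('wrist')
p=rayz(i,[(220,99),(382,79),(241,207),(386,188),(255,298),(394,289)],.014)[:,:2]; print(p.round(4))
for k in (0,2,4): print(((p[k]+p[k+1])/2).round(4),np.linalg.norm(p[k]-p[k+1]))
```

```text
[[0.4109 0.396 ]
 [0.5058 0.4071]
 [0.4204 0.3309]
 [0.5108 0.3429]
 [0.4265 0.2687]
 [0.5194 0.2752]]
[0.4583 0.4015] 0.09549510991225392
[0.4656 0.3369] 0.0911856264763197
[0.4729 0.2719] 0.09307537175944372
```

>>> servo_tool([
  [-0.0025, 0.002, 0.01],
  [0, 0, 0.03],
  [0, 0, 0.03],
  [0, 0, 0.015],
  [0, 0, 0.007],
  [0, 0, 0.0035],
  [0, 0, 0.001],
  [0, 0, 0],
  [0, 0, 0],
  [0, 0, 0],
  [0, 0, 0],
  [0, 0, 0],
  [0, 0, -0.01],
  [0, 0, -0.03],
  [0, 0, -0.03],
  [0, 0, -0.03],
  [0, 0, 0],
], fingers=[-1, -1, -1, -1, -1, -1, -1, -1, -0.1, -0.1, -0.1, -0.1, -0.1, -0.1, -0.1, -0.1, -0.1], spin=[0, 0, 0, 0, 0, 0, 0, 0, 0, 0, 0, 0, 0, 0, 0, 0, 0])

```text
clock: 21.4
position: [0.471, 0.3039, 0.1218]
orientation: [3.138, -0.002, 1.57]
ft_force: [-0.3, -1.3, 0.3]
gripper_width: 0.0418
finger_force: 0.0
```

>>> servo_tool([
  [-0.0216, 0.0323, 0],
  [-0.0216, 0.0323, 0],
  [-0.0216, 0.0323, 0],
  [-0.0216, 0.0323, 0],
  [-0.0216, 0.0323, 0],
  [-0.0216, 0.0323, 0],
  [0, 0, 0],
  [0, 0, 0],
  [0, 0, 0.03],
  [0, 0, 0.03],
  [0, 0, 0.03],
  [0, 0, 0.012],
  [0, 0, 0],
  [0, 0, 0],
], fingers=[0.1, 0.1, 0.1, 0.1, 0.1, 0.1, 0.1, 0.1, 0.1, 0.1, 0.1, 0.1, 0.1, 0.1], spin=[0, 0, 0, 0, 0, 0, -5.5, -5.5, 0, 0, 0, 0, 0, 0])

```text
clock: 23.15
position: [0.6643, 0.1738, 0.018]
orientation: [3.14, -0.0, 1.762]
ft_force: [0.0, -0.2, 1.2]
gripper_width: 0.0509
finger_force: 0.0
```

Run:
```python
from h import *
im,d,i=shot('wrist','w6.png'); print(monitor.state()['position'])
```

```text
[0.66435475 0.17374574 0.01805769]
```

View pics/w6.png

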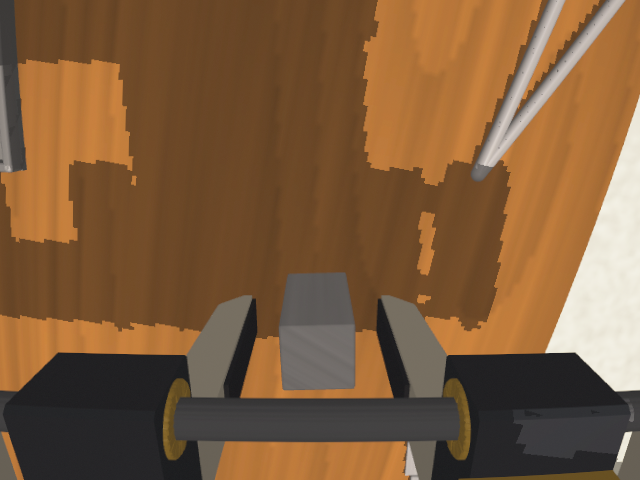

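The block is square to the pads and centred.

>>> servo_tool([
  [0, 0, 0.0025],
  [0, 0, 0],
  [0, 0, 0],
  [0, 0, 0],
  [0, 0, 0],
  [0, 0, 0],
  [0, 0, 0],
  [0, 0, -0.01],
  [0, 0, -0.03],
  [0, 0, -0.03],
  [0, 0, -0.03],
  [0, 0, 0],
  [0, 0, 0],
  [0.0129, -0.0374, 0],
  [0.0129, -0.0374, 0],
  [0.0129, -0.0374, 0],
  [0.0129, -0.0374, 0],
  [0.0129, -0.0374, 0],
  [0, 0, 0],
], fingers=[0.1, -0.2, -1, -1, -1, -1, -1, -1, -1, -1, -1, -1, -1, -1, -1, -1, -1, -1, -1], spin=[0, 0, 0, 0, 0, 0, 0, 0, 0, 0, 0, 5.5, 5.5, 0, 0, 0, 0, 0, 0])

```text
clock: 25.58
position: [0.4751, 0.239, 0.1149]
orientation: [3.141, -0.0, 1.572]
ft_force: [0.8, 0.2, -2.4]
gripper_width: 0.0259
finger_force: 25.0
```

>>> servo_tool([
  [0, 0.001, 0.01],
  [0, 0, 0.03],
  [0, 0, 0.03],
  [0, 0, 0.015],
  [0, 0, 0.007],
  [0, 0, 0.0035],
  [0, 0, 0.001],
  [0, 0, 0],
  [0, 0, 0],
  [0, 0, 0],
  [0, 0, 0],
  [0, 0, 0],
  [0, 0, -0.01],
  [0, 0, -0.03],
  [0, 0, -0.03],
  [0, 0, -0.03],
  [0, 0, 0],
], fingers=[-1, -1, -1, -1, -1, -1, -1, -1, -0.15, -0.15, -0.15, -0.15, -0.15, -0.15, -0.15, -0.15, -0.15], spin=[0, 0, 0, 0, 0, 0, 0, 0, 0, 0, 0, 0, 0, 0, 0, 0, 0])

```text
clock: 27.7
position: [0.4788, 0.2387, 0.1208]
orientation: [3.138, -0.002, 1.57]
ft_force: [-0.2, 0.0, -0.1]
gripper_width: 0.0393
finger_force: 0.0
```

>>> servo_tool([
  [-0.0349, 0.0091, 0],
  [-0.0349, 0.0091, 0],
  [-0.0349, 0.0091, 0],
  [-0.0349, 0.0091, 0],
  [-0.0349, 0.0091, 0],
  [-0.0349, 0.0091, 0],
  [-0.0349, 0.0091, 0],
  [-0.0349, 0.0091, 0],
  [-0.0349, 0.0091, 0],
  [0, 0, 0],
  [0, 0, 0.03],
  [0, 0, 0.03],
  [0, 0, 0.03],
  [0, 0, 0.008],
  [0, 0, 0],
  [0, 0, 0],
], fingers=[0.1, 0.1, 0.1, 0.1, 0.1, 0.1, 0.1, 0.1, 0.1, 0.1, 0.1, 0.1, 0.1, 0.1, 0.1, 0.1], spin=[0, 0, 0, 0, 0, 0, 0, 0, 0, 0, 0, 0, 0, 0, 0, 0], grip_force=15)

```text
clock: 29.7
position: [0.56, -0.0758, 0.021]
orientation: [3.14, 0.0, 1.57]
ft_force: [-0.4, 0.0, 0.4]
gripper_width: 0.0509
finger_force: 0.0
```

Run:
```python
from h import *
im,d,i=shot('wrist','w7.png'); print(monitor.state()['position'])
```

```text
[ 0.56003351 -0.07591486  0.02092801]
```

View pics/w7.png

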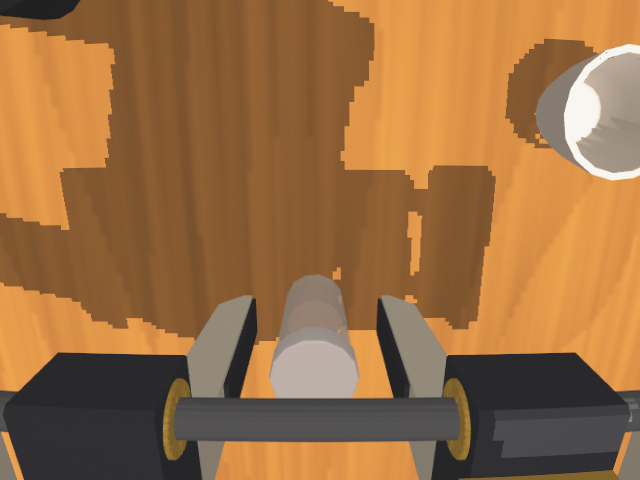

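The tall pot is centred. I'll grip it and carry it to the far compartment.

>>> servo_tool([
  [0, 0, 0],
  [0, 0, 0],
  [0, 0, 0],
  [0, 0, 0],
  [0, 0, 0],
  [0, 0, 0],
  [0, 0, -0.01],
  [0, 0, -0.03],
  [0, 0, -0.03],
  [0, 0, -0.03],
  [0.0446, -0.0098, 0],
  [0.0446, -0.0098, 0],
  [0.0446, -0.0098, 0],
  [0.0446, -0.0098, 0],
  [0.0446, -0.0098, 0],
  [0.0446, -0.0098, 0],
  [0.0446, -0.0098, 0],
  [0.0446, -0.0098, 0],
  [0.0446, -0.0098, 0],
  [0.0446, -0.0098, 0],
], fingers=[-0.2, -1, -1, -1, -1, -1, -1, -1, -1, -1, -1, -1, -1, -1, -1, -1, -1, -1, -1, -1], spin=[0, 0, 0, 0, 0, 0, 0, 0, 0, 0, 0, 0, 0, 0, 0, 0, 0, 0, 0, 0])

```text
clock: 32.25
position: [0.4613, 0.3716, 0.1202]
orientation: [3.141, -0.0, 1.57]
ft_force: [0.7, 0.7, -0.1]
gripper_width: 0.0295
finger_force: 15.0
```

>>> servo_tool([
  [0, 0, 0],
  [0, 0, 0],
  [0, 0, 0],
], fingers=[-1, -1, -1], spin=[0, 0, 0])

```text
clock: 32.62
position: [0.4621, 0.3693, 0.1199]
orientation: [3.141, 0.0, 1.569]
ft_force: [-0.5, 0.5, -0.4]
gripper_width: 0.0295
finger_force: 15.0
```

>>> servo_tool([
  [0, 0, 0.01],
  [0, 0, 0.03],
  [0, 0, 0.03],
  [0, 0, 0.015],
  [0, 0, 0.007],
  [0, 0, 0.0035],
  [0, 0, 0.001],
  [0, 0, 0],
  [0, 0, 0],
  [0, 0, 0],
  [0, 0, 0],
  [0, 0, 0],
  [0, 0, -0.01],
  [0, 0, -0.03],
  [0, 0, -0.03],
  [0, 0, -0.03],
  [0, 0, -0.03],
  [0, 0, -0.03],
  [0, 0, -0.03],
  [0, 0, 0],
], fingers=[-1, -1, -1, -1, -1, -1, -1, -1, -0.1, -0.1, -0.1, -0.1, -0.1, -0.1, -0.1, -0.1, -0.1, -0.1, -0.1, -0.1], spin=[0, 0, 0, 0, 0, 0, 0, 0, 0, 0, 0, 0, 0, 0, 0, 0, 0, 0, 0, 0])

```text
clock: 35.12
position: [0.4624, 0.3706, 0.2164]
orientation: [3.138, -0.003, 1.57]
ft_force: [0.1, 0.1, -0.2]
gripper_width: 0.042
finger_force: 0.0
```

Run:
```python
from h import *
im,d,i=shot('scene','s2.png'); P=cloud(d,i)
M=(P[...,2]>.035)&(P[...,2]<.085)&(P[...,0]<.72)&(P[...,0]>.4)
k,l,st,c=cv2.connectedComponentsWithStats(M.astype(np.uint8))
for j in range(1,k):
    if st[j,4]>40:
        Q=P[l==j]; T=Q[Q[:,2]>Q[:,2].max()-.006]; print(c[j].round(),((T.min(0)+T.max(0))/2)[:2].round(4),'top',np.percentile(Q[:,2],98).round(4))
```

```text
[ 8. 32.] [ 0.4215 -1.1933] top 0.084
[100. 125.] [ 0.5038 -0.6513] top 0.0842
[ 64. 146.] [ 0.5948 -0.6525] top 0.0822
[202. 195.] [ 0.487  -0.3119] top 0.0535
[219. 211.] [ 0.4957 -0.2469] top 0.0751
[348. 283.] [0.4546 0.0616] top 0.0413
[249. 340.] [0.6647 0.0093] top 0.0425
[420. 345.] [0.4782 0.2407] top 0.0577
[454. 363.] [0.4698 0.3029] top 0.0583
[493. 382.] [0.4605 0.3703] top 0.0706
```

View pics/s2.png

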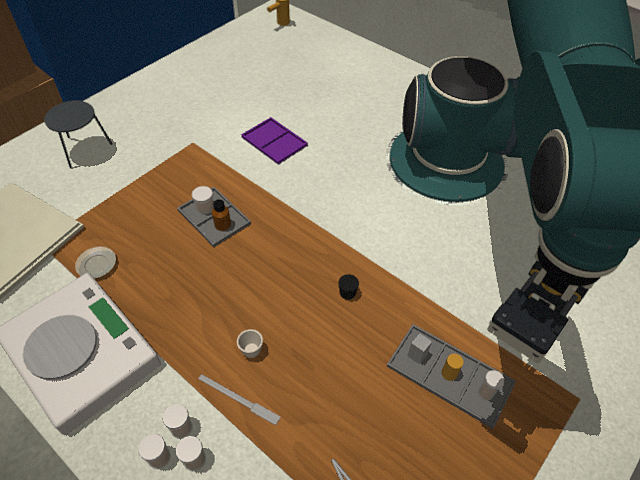

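All five stand upright in their compartments: squat pot (202,200), bottle (221,214), block (420,347), brass (454,367) and tall pot (493,385). Their tops are at the heights expected on the tray floors, and the bung and crucible haven't moved.

```bash
python3 -c "
from h import *
print(r.finish_job())"
```

```text
the job is handed in; nothing more can be done
None
```

Both kits are made up and the job is handed in at about 35 s of the 136 s; the last camera check showed all five items upright in their compartments, with the bung and crucible where they stood.

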